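# Free the split paddle from the ratchet drying clamp

### The arm

A 7-joint arm with a two-finger parallel gripper is mounted at the origin on the work surface. World frame = base frame: x ahead of the robot, y to its left, z up, the work surface at z = 0. Lengths are in m, angles in rad, forces in N, time in s.
With the tool pointing down it reaches from about 0.425 to 0.925 m from the base axis. Payload 6.8 kg.
Tool frame: the origin (TCP) lies at the very end of the fingers, on their centre line; the grasp point (between the pads) lies 19 mm behind it; x points along the fingers, y is the direction in which the jaws open and shut, and the axes are right-handed (so a half turn about x gives the same grasp; the last joint's range is limited). The gripper opens to 85 mm and grips with 20 to 120 N. Pads are 22 mm wide; open, the fingers measure 114 mm over their backs; the gripper's body (76 mm by 85 mm) begins 54 mm behind the grasp point. The pads swing forward as they close: fully open they stand 13 mm farther back than shut.
Start: joints at [1.237, 0.477, 0.022, 1.555, -0.011, 1.109, -0.083], TCP at [0.151, -0.658, 0.231] pointing down, gripper open.
Joint ranges: [-2.96, 2.96], [-0.34, 2.1], [-1.41, 1.46], [0.24, 2.44], [-1.37, 4.51], [0.17, 1.92], [-2.96, 2.96]. Speed limits (rad/s): [2.39, 2.39, 3.14, 3.14, 3.14, 3.14, 3.14].

### API

Orientations are given as a rotation vector (axis times angle).
In Python, from bench import get_obs, grab_frame, camera_info, hand_in gives the robot as it stands.
- The arm moves only by the tool apply_moves, never from a script. Its argument "series" is text: rows parted by semicolons, each of 7 numbers parted by spaces: the turn, a rotation vector about the tool's x, y, z in rad, then the shift along the tool's x, y, z in m, then the opening, from 0 (shut) to 1 (fully open). In form: wx wy wz tx ty tz hand; .... A call has 1 to 12 rows; each row is the pose to reach, as a shift and turn from the pose commanded when the call began, along the tool's axes at that moment; what a row does not reach only later rows make up. A row lasts 1/8 s, in which the tool goes at most 62.5 mm and 10.7 degrees, less where a joint would pass 70% of its speed; a pose out of reach is approached as far as the arm can. A call with a gripper value outside its range is refused whole. The fingers move at their own pace and stop on an object; "force" is the grip in N (left out, the last holds). Time passes only in rows, so rows that repeat a pose let the fingers close. It gives the time, the measured TCP pose, the force and the opening at its end, in the units of the state.
- get_obs(): the state, without advancing time (a new reading comes with each control period).
- grab_frame(name): name is "scene" or "top" or "wrist"; returns the picture (420x560x3 uint8, blue, green, red); there is no depth.
- camera_info(name): a dict with "fov_y" (degrees; the focal length in pixels is half the picture's height over the tangent of half this angle, whatever the lens; pixels are square), "cx", "cy" (the principal point, pixels), "rvec" (rotation vector, rad) and "tvec" (3), from world to camera coordinates, as OpenCV has them. Camera axes: x right, y down, z forward; pixel columns grow to the right and rows downward; lengths in m; the calibration is good to about 2 mm. A picture is of the moment at which its call begins: read the wrist's pose just before it. camera_info takes no time and is no camera call; for the wrist camera it gives the pose at the moment of the call.
- hand_in(): hands the job in, once; it reports no verdict.
The state is a dict: "clock": time; "joints": joint angles; "qvel": joint speeds; "tau": joint torques, N m; "tcp_pos": TCP position; "orientation": TCP orientation; "contact_force": force on the tool from outside, world axes, zero at the start; "moment": the same for the moment, N m; "grip_width": finger opening in m.
Only numpy, scipy, OpenCV 4.12 (cv2) and the standard library are available. Lean on these libraries where they do the work, as an engineer would, in place of code of your own. Each camera call takes 0.05 s, during which the arm holds its last target.

### The job

One of the four wooden paddles drying in the ratchet clamp has a split blade, nearly half of it gone: flip the clamp's red pawl right over, off its rack, slide the hood all the way back by its knob, and lift the split paddle out. Lay it flat on the middle of the red trivet without dropping it. Leave the pawl flipped, the hood back, the three sound paddles in their lanes and everything else where it stands.

Things in the scene. Friction and masses are not known exactly. Their poses are not given: they have to be found in the camera images.
- clamp: Ratchet drying clamp fixed to the counter: dark wood bed 272 mm (its x) by 340 mm (its y), floor 8 mm thick, 10 mm side walls and -y end wall 28 mm high; origin: centre of its underside. Four lanes along y at clamp x = -84, -28, 28, 84 mm, one paddle in each, its -y end near the end wall. Ribs 18 mm high stand beside the lanes at both ends of the paddles, none beside their middles.
- hood (a joint): Slide of the hood along the clamp's +y: 0 = closed over the handles, 0.1 m = fully back against its stop (starts near closed). About 6 N friction, stays where left. With the pawl on the rack it opens by at most one tooth and must not be forced; with the pawl flipped it slides freely.
- hood_front (a point): Centre of the hood's -y edge, on its underside. Hood: aluminium plate bridging the whole bed, 60 mm long in y, underside 28 mm and top 36 mm above the counter; closed, it covers the last 45 mm of the paddles' handles.
- hood_knob (a point): On the hood, on the axis of an upright black round knob to pull it by, 62 mm above the counter; knob 26 mm diameter, from 36 to 81 mm above the counter.
- pawl (a joint): Angle of the red pawl, hinged on the hood about the clamp's +x: 0 to 0.2 = lying on the rack, pointing to clamp +y (blocks opening); grows as its free end is lifted up and over; 2.6 rad = stop, lying back over the hood. No spring: left below 1.3 rad it falls back by its weight, past 1.7 rad it falls on to the stop.
- pawl_tab (a point): In the red upright tab near the pawl's free end: tab 14 mm wide (along clamp x), 15 mm in y, 32 mm high, its top 12 mm above this point when the pawl lies on the rack. The whole pawl bar is 14 mm wide too. This point swings on a circle of 52 mm radius about the hinge; at joint 0 it lies 0.27 rad above level as seen from the hinge.
- pawl_hinge (a point): Hinge axis of the pawl, 46 mm above the counter, on the hood's +y edge (moves with it). Two aluminium cheeks beside it reach out to 15 mm either side along clamp x and up to 58 mm above the counter. The pawl drops on a steel sawtooth rack (14 mm pitch, 22 mm wide, top 27 mm above the counter) on the bed's +y half at clamp x = 60 mm.
- split_mid (a point): Centre (half-way up) of the split paddle, the one to take out: wooden, 150 mm long along its y, 16 mm thick; handle 22 mm wide from 23 mm before (-y) to 75 mm beyond (+y) this point; the blade at the -y end has lost almost half its width (20 mm instead of 36 mm) on its +x side. 40 to 85 g. Its lane varies.
- trivet_top (a point): Centre of the top face of the red round silicone trivet, fixed on the counter: 170 mm diameter, 6 mm thick.
- sound_a_mid (a point): Centre (half-way up) of a sound paddle (a): as the split one, but with a whole rectangular blade 36 mm wide, 52 mm long, at the -y end. Stays in its lane.
- sound_b_mid (a point): Centre (half-way up) of a sound paddle (b): as the split one, but with a whole rectangular blade 36 mm wide, 52 mm long, at the -y end. Stays in its lane.
- sound_c_mid (a point): Centre (half-way up) of a sound paddle (c): as the split one, but with a whole rectangular blade 36 mm wide, 52 mm long, at the -y end. Stays in its lane.
- jar_a: Bystander: blue lidded ceramic jar on the turntable, 84 mm wide, 113 mm high; origin centre of its underside.
- jar_b: Bystander: white lidded ceramic jar on the turntable, 84 mm wide, 113 mm high; origin centre of its underside.
- grater: Bystander: flat black plastic hand grater lying on the counter, 245 x 85 x 14 mm, long axis its x; origin centre of its underside.
- mug: Bystander: terracotta mug, 80 mm wide, 90 mm high; origin centre of its underside.
- salt_jar: Bystander: small glass salt jar with wooden cap, 52 mm wide, 70 mm high; origin centre of its underside.
- spice_can: Bystander: yellow spice can, 64 mm wide, 80 mm high; origin centre of its underside.
Mind the look-alikes: they are no part of the job. Leave any pink look-alike of the part that bears split_mid alone. Of the things shaped like the part that bears trivet_top, the red one is meant.

How it is judged:
By the outcome, as a careful person would: the job done as asked, in the order asked, and still so for the second after the job is handed in, with the robot touching nothing.
It also fails if it takes over 64 s, if anything falls off the work surface, if the arm or the gripper's body presses on something with over 40 N, if the wrist force passes 120 N, or if a joint passes its speed limit or range.

## Working session

There is one attempt and no reset: what is moved stays moved. The work goes in short steps, Python scripts to look and compute and a tool call to move; the robot and the scene stay as the last step left them, time stands still between calls to the robot, and variables do not carry over. Pictures are saved under pics/ and viewed, and the job is handed in when it is done.

Besides the shell and the picture viewer there is one more tool, called as a command line: name --argument value ..., lists and objects as JSON in quotes. apply_moves: Moves the arm, as the interface text tells. Its arguments: {"type":"object","properties":{"series":{"type":"string"},"force":{"type":"number"}},"required":["series"]}

```bash
mkdir -p pics; ls; cat > h.py <<'E'
import numpy as np, cv2
from scipy.spatial.transform import Rotation as R
from bench import get_obs, grab_frame, camera_info, hand_in
def cam(n):
    c=camera_info(n); f=210/np.tan(np.radians(c['fov_y'])/2)
    return c,f
def ray(n,u,v,c=None):
    c=c or camera_info(n); f=210/np.tan(np.radians(c['fov_y'])/2)
    Rm=R.from_rotvec(np.ravel(c['rvec'])).as_matrix(); t=np.ravel(c['tvec'])
    o=-Rm.T@t; d=Rm.T@np.array([(u-c['cx'])/f,(v-c['cy'])/f,1]); return o,d
def onz(n,u,v,z,c=None):
    o,d=ray(n,u,v,c); return o+d*(z-o[2])/d[2]
def proj(n,p,c=None):
    c=c or camera_info(n); f=210/np.tan(np.radians(c['fov_y'])/2)
    Rm=R.from_rotvec(np.ravel(c['rvec'])).as_matrix(); q=Rm@np.array(p)+np.ravel(c['tvec'])
    return f*q[:2]/q[2]+[c['cx'],c['cy']]
def tri(n1,p1,n2,p2):
    o1,d1=ray(n1,*p1);o2,d2=ray(n2,*p2)
    A=np.stack([d1,-d2],1); s=np.linalg.lstsq(A,o2-o1,rcond=None)[0]
    a=o1+d1*s[0];b=o2+d2*s[1]; return (a+b)/2,np.linalg.norm(a-b)
E
python3 - <<'E'
from h import *
o=get_obs(); print({k:np.round(v,3) for k,v in o.items()})
print(R.from_rotvec(o['orientation']).as_matrix().round(3))
for n in ['scene','top','wrist']:
    c=camera_info(n); print(n,c); cv2.imwrite(f'pics/{n}0.png',grab_frame(n))
E
```

```text
pics
{'clock': np.float64(0.0), 'joints': array([ 1.237,  0.478,  0.022,  1.556, -0.012,  1.109, -0.083]), 'qvel': array([ 0.001, -0.001, -0.001, -0.001, -0.001, -0.001,  0.   ]), 'tau': array([-2.0000e-03, -5.9646e+01,  1.6070e+00, -2.8120e+01,  1.2000e-02,
        9.0000e-03,  0.0000e+00]), 'tcp_pos': array([ 0.151, -0.657,  0.23 ]), 'orientation': array([ 2.102,  0.24 , -2.103]), 'contact_force': array([-0.116,  0.59 , -0.583]), 'moment': array([ 0.021, -0.001, -0.009]), 'grip_width': np.float64(0.086)}
[[-0.001  0.224 -0.975]
 [ 0.002 -0.975 -0.224]
 [-1.    -0.002  0.   ]]
scene {'fov_y': 51.15541472403314, 'cx': 280.6585228234029, 'cy': 205.40487386978182, 'rvec': array([ 2.01875558,  1.43291168, -0.58565151]), 'tvec': array([-0.16393653, -0.29991592,  1.70732908])}
top {'fov_y': 47.420178189198595, 'cx': 278.31355776080215, 'cy': 205.78285645627238, 'rvec': array([ 2.12218918, -2.16582901,  0.13945522]), 'tvec': array([0.04207132, 0.52381773, 1.73620502])}
wrist {'fov_y': 62.277731941095894, 'cx': 283.37320882595174, 'cy': 214.51047514771648, 'rvec': array([-2.25044582,  1.79097508,  0.29370002]), 'tvec': array([-0.67350426, -0.04196989,  0.38065278])}
```

View pics/scene0.png

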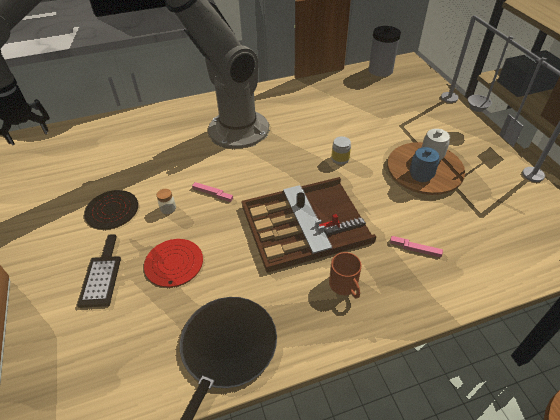

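View pics/top0.png

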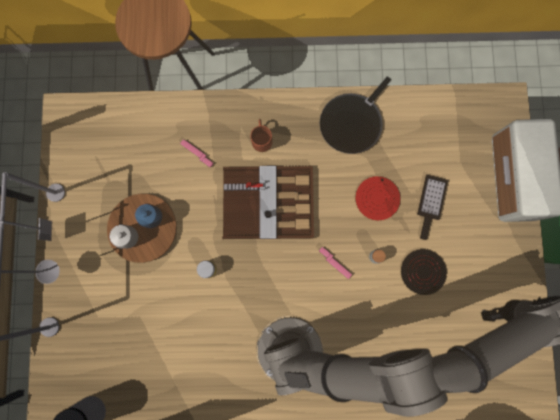

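View pics/wrist0.png

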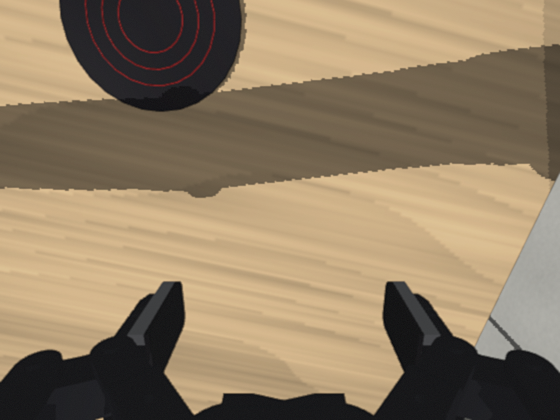

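```bash
python3 - <<'E'
from h import *
t=cv2.imread('pics/top0.png'); s=cv2.imread('pics/scene0.png')
cv2.imwrite('pics/t1.png',cv2.resize(t[150:255,210:330],None,fx=6,fy=5.7,interpolation=cv2.INTER_CUBIC)[:600])
cv2.imwrite('pics/s1.png',cv2.resize(s[170:280,235:385],None,fx=5,fy=5,interpolation=cv2.INTER_CUBIC))
E
```

```text
(no output)
```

View pics/t1.png

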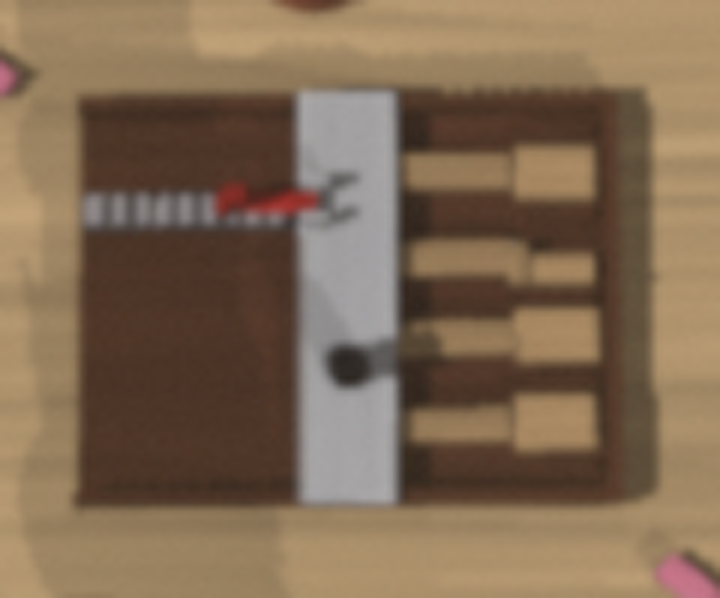

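View pics/s1.png

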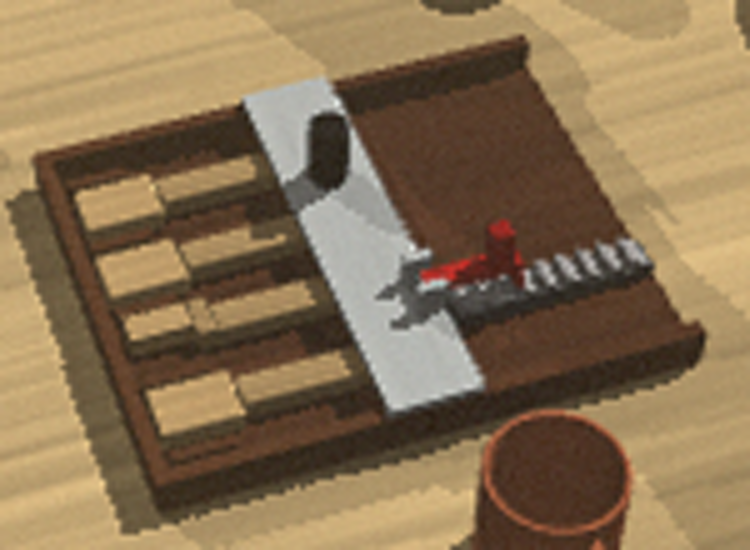

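```bash
python3 - <<'E'
from h import *
def tc(u,v): return 210+u/6,150+v/5.7
for nm,(u,v),z in [('TL',(80,98),.028),('BL',(78,503),.028),('TR',(615,95),.028),('BR',(620,500),.028),('hood fl',(399,90),.036),('hood fb',(399,503),.036),('hood bl',(298,90),.036),('knobtop',(350,366),.081),('tabtop',(232,195),.06),('split blade',(562,268),.024),('split handle',(450,258),.024),('hoodL',(298,200),.036)]:
    print(nm,np.round(tc(u,v),1),onz('top',*tc(u,v),z).round(4))
t=cv2.imread('pics/top0.png'); s=cv2.imread('pics/scene0.png')
for n,im in (('top',t),('scene',s)):
    h=cv2.cvtColor(im,cv2.COLOR_BGR2HSV)
    m=(((h[...,0]<6)|(h[...,0]>174))&(h[...,1]>190)&(h[...,2]>90)).astype('uint8')
    nn,l,st,ce=cv2.connectedComponentsWithStats(m)
    for i in range(1,nn):
        if st[i,4]>15: print(n,st[i],ce[i],onz(n,*ce[i],.006).round(4), [onz(n,st[i][0],ce[i][1],.006).round(3),onz(n,st[i][0]+st[i][2],ce[i][1],.006).round(3)])
E
```

```text
TL [223.3 167.2] [0.6773 0.2361 0.028 ]
BL [223.  238.2] [0.409  0.2383 0.028 ]
TR [312.5 166.7] [ 0.6719 -0.1002  0.028 ]
BR [313.3 237.7] [ 0.4041 -0.0954  0.028 ]
hood fl [276.5 165.8] [0.6765 0.0353 0.036 ]
hood fb [276.5 238.2] [0.4044 0.0404 0.036 ]
hood bl [259.7 165.8] [0.6779 0.0985 0.036 ]
knobtop [268.3 214.2] [0.4884 0.0676 0.081 ]
tabtop [248.7 184.2] [0.6039 0.1389 0.06  ]
split blade [303.7 197. ] [ 0.5575 -0.064   0.024 ]
split handle [285.  195.3] [0.5657 0.0057 0.024 ]
hoodL [259.7 185.1] [0.6042 0.0995 0.036 ]
scene [ 144  239   59   47 1743] [174.34538153 261.40447504] [ 0.5555 -0.3419  0.006 ] [array([ 0.526, -0.425,  0.006]), array([ 0.583, -0.263,  0.006])]
```

```bash
cat >> h.py <<'E'
def toolR(yaw=-0.015):
    y=np.array([np.cos(yaw),np.sin(yaw),0]); x=np.array([0,0,-1.]); return np.stack([x,y,np.cross(x,y)],1)
def cmd(p,yaw=-0.015,base=None,Rt=None):
    """row from base pose (pos, R) to target"""
    o=get_obs(); b=np.array(o['tcp_pos']) if base is None else np.array(base[0]); Rb=R.from_rotvec(o['orientation']).as_matrix() if base is None else base[1]
    Rt=toolR(yaw) if Rt is None else Rt
    return np.concatenate([R.from_matrix(Rb.T@Rt).as_rotvec(),Rb.T@(np.array(p)-b)]).round(4)
E
python3 - <<'E'
from h import *
o=get_obs(); c=camera_info('wrist'); Rw=R.from_rotvec(np.ravel(c['rvec'])).as_matrix(); op=-Rw.T@np.ravel(c['tvec'])
Rt=R.from_rotvec(o['orientation']).as_matrix(); pc=Rt.T@(op-o['tcp_pos']); ax=Rt.T@Rw.T
print(pc,ax.round(3), o['tcp_pos'])
for P in [(.54,.03,.36),(.54,.0,.33)]:
    T=toolR(); 
    cp=np.array(P)+T@pc; d=T@ax[:,2]; print(cp,d,cp+d*(.03-cp[2])/d[2], cmd(P))
t=cv2.imread('pics/top0.png'); h=cv2.cvtColor(t,cv2.COLOR_BGR2HSV)
m=(((h[...,0]<8)|(h[...,0]>172))&(h[...,1]>150)&(h[...,2]>70)).astype('uint8')
nn,l,st,ce=cv2.connectedComponentsWithStats(m)
for i in range(1,nn):
    if st[i,4]>15:print(st[i],ce[i],onz('top',*(st[i][:2]+(st[i][2:4]-1)/2),.006),onz('top',*ce[i],.006))
s=cv2.imread('pics/scene0.png'); h=cv2.cvtColor(s,cv2.COLOR_BGR2HSV)
m=(((h[...,0]<8)|(h[...,0]>172))&(h[...,1]>150)&(h[...,2]>70)).astype('uint8')
nn,l,st,ce=cv2.connectedComponentsWithStats(m)
for i in range(1,nn):
    if st[i,4]>15:
        pts=cv2.findContours((l==i).astype('uint8'),0,1)[0][0][:,0]
        W=np.array([onz('scene',*p,.006)[:2] for p in pts],dtype=np.float32)
        print('s',st[i],cv2.minEnclosingCircle(W))
E
```

```text
[-0.14247561 -0.0004266  -0.08098194] [[ 0.    -0.317  0.949]
 [ 1.     0.    -0.   ]
 [-0.     0.949  0.317]] [ 0.15101375 -0.65743721  0.23057298]
[0.54078814 0.11097923 0.50247561] [-0.00514642 -0.31669799 -0.94851247] [ 0.53822459 -0.04677523  0.03      ] [-1.330e+00 -8.000e-04  1.200e-03 -1.287e-01 -5.831e-01 -5.330e-01]
[0.54078814 0.08097923 0.47247561] [-0.00514642 -0.31669799 -0.94851247] [ 0.53838736 -0.06675856  0.03      ] [-1.330e+00 -8.000e-04  1.200e-03 -9.870e-02 -5.538e-01 -5.263e-01]
[ 356  177   44   43 1515] [377.47854785 197.89768977] [ 0.55065746 -0.34309194  0.006     ] [ 0.55104961 -0.34303011  0.006     ]
[247 182  15   5  47] [253.19148936 184.34042553] [0.61446711 0.12242252 0.006     ] [0.6132191  0.12551249 0.006     ]
s [332 214   6   5  19] ((0.5497405529022217, 0.16505366563796997), 0.009142684750258923)
s [319 220  21   6  64] ((0.5717743635177612, 0.13588236272335052), 0.03198649734258652)
s [ 144  239   59   48 2188] ((0.5537629723548889, -0.34467050433158875), 0.08513518422842026)
```

apply_moves --series "-0.16 0 0 -0.01 -0.05 -0.04 1; -0.33 0 0 -0.02 -0.1 -0.085 0.5; -0.5 0 0 -0.03 -0.15 -0.13 0.5; -0.66 0 0 -0.04 -0.2 -0.17 0.5; -0.83 0 0 -0.05 -0.25 -0.215 0.5; -1 0 0 -0.06 -0.3 -0.258 0.5; -1.16 0 0 -0.069 -0.35 -0.3 0.5; -1.33 0 0 -0.069 -0.4 -0.344 0.5; -1.33 0 0 -0.069 -0.45 -0.387 0.5; -1.33 0 0 -0.069 -0.5 -0.43 0.5; -1.33 0 0 -0.069 -0.55 -0.473 0.5; -1.33 0 0 -0.069 -0.6 -0.516 0.5"

```text
clock: 1.65
tcp_pos: [0.4986, 0.0029, 0.3004]
orientation: [1.221, 1.201, -1.221]
contact_force: [1.5, -0.3, 0.2]
grip_width: 0.0429
```

```bash
python3 - <<'E'
from h import *
print(cmd((.56,.12,.30)),get_obs()['joints'])
E
```

```text
[-0.0007  0.0005 -0.0004  0.0003  0.0595 -0.118 ] [ 0.48743342  0.18238928 -0.69424086  1.8441287   0.12763817  1.15935055
 -0.26557407]
```

apply_moves --series "0 0 0 0 0.025 -0.05 0.5; 0 0 0 0 0.05 -0.1 0.5; 0 0 0 0 0.06 -0.118 0.5; 0 0 0 0 0.06 -0.118 0.5; 0 0 0 0 0.06 -0.118 0.5"

```text
clock: 2.28
tcp_pos: [0.5596, 0.1166, 0.2999]
orientation: [1.22, 1.201, -1.223]
contact_force: [0.8, -1.7, 0.6]
grip_width: 0.0428
```

```bash
python3 - <<'E'
from h import *
o=get_obs(); print(o['tcp_pos'],o['orientation'],o['joints'])
c=camera_info('wrist'); cv2.imwrite('pics/w1.png',grab_frame('wrist'))
import pickle; pickle.dump(c,open('w1.pkl','wb'))
E
```

```text
[0.55955669 0.11655279 0.29994339] [ 1.22025384  1.20063378 -1.22287765] [ 0.26375776  0.33272415 -0.73003757  1.68550596  0.23559287  1.21462473
 -0.53907933]
```

View pics/w1.png

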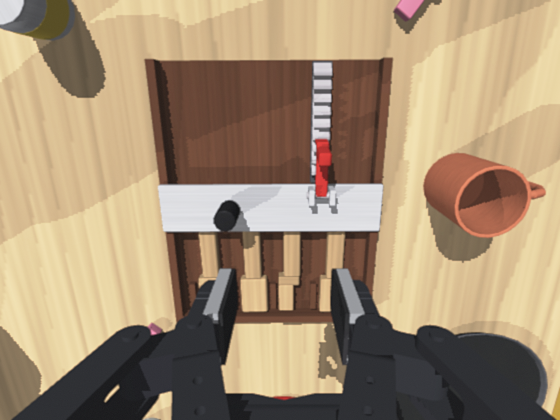

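```bash
python3 - <<'E'
from h import *
w=cv2.imread('pics/w1.png')
cv2.imwrite('pics/w1a.png',cv2.resize(w[120:325,150:400],None,fx=2.9,fy=2.9,interpolation=cv2.INTER_CUBIC))
cv2.imwrite('pics/w1b.png',cv2.resize(w[120:220,280:380],None,fx=6,fy=6,interpolation=cv2.INTER_CUBIC))
E
```

```text
(no output)
```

View pics/w1a.png

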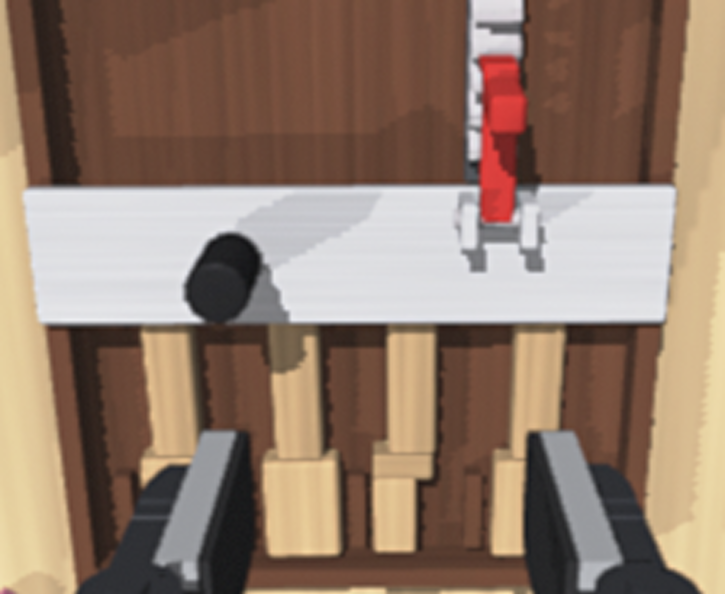

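View pics/w1b.png

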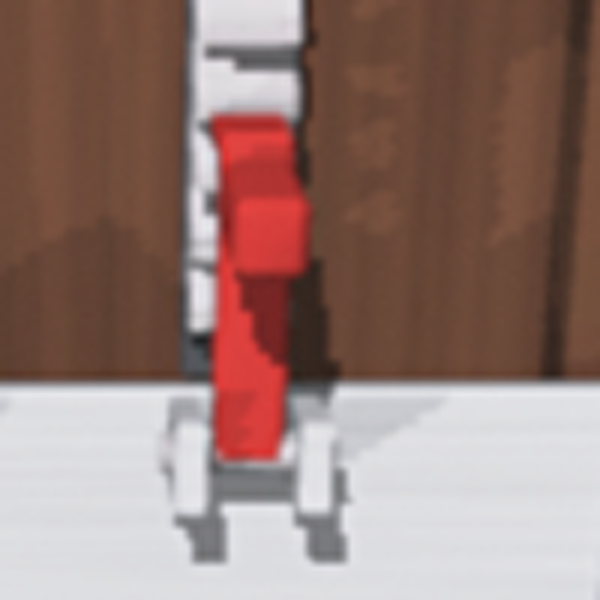

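```bash
python3 - <<'E'
from h import *
import pickle; c=pickle.load(open('w1.pkl','rb'))
def A(u,v): return 150+u/2.9,120+v/2.9
def B(u,v): return 280+u/6,120+v/6
for nm,p,z in [('tabtop',B(273,236),.072),('tab far',B(273,197),.072),('tab near',B(273,275),.072),('knobtop',A(218,290),.081),('hf-',A(40,323),.036),('hf+',A(664,321),.036),('hb-',A(25,187),.036),('hb+',A(673,185),.036),('cheekL',B(192,470),.05),('cheekR',B(317,470),.05),('splhandleL',A(388,345),.024),('splhandleR',A(436,345),.024),('hL2',A(388,440),.024),('hR2',A(433,440),.024),('blade end L',A(374,552),.024),('shoulderL',A(374,460),.024),('bladeR',A(414,552),.024),('h1',A(513,345),.024),('h1r',A(564,345),.024),('h3',A(272,345),.024),('h3r',A(321,345),.024)]:
    print(nm,np.round(p,1),onz('w',*p,z,c).round(4))
E
```

```text
tabtop [325.5 159.3] [0.6041 0.1358 0.072 ]
tab far [325.5 152.8] [0.6039 0.1427 0.072 ]
tab near [325.5 165.8] [0.6042 0.1288 0.072 ]
knobtop [225.2 220. ] [0.4939 0.0721 0.081 ]
hf- [163.8 231.4] [0.4076 0.0426 0.036 ]
hf+ [379.  230.7] [0.6772 0.0391 0.036 ]
hb- [158.6 184.5] [0.409  0.1028 0.036 ]
hb+ [382.1 183.8] [0.6767 0.0992 0.036 ]
cheekL [312.  198.3] [0.5919 0.0865 0.05  ]
cheekR [332.8 198.3] [0.6163 0.0861 0.05  ]
splhandleL [283.8 239. ] [0.5578 0.0248 0.024 ]
splhandleR [300.3 239. ] [0.5793 0.0245 0.024 ]
hL2 [283.8 271.7] [ 0.557  -0.0227  0.024 ]
hR2 [299.3 271.7] [ 0.5779 -0.023   0.024 ]
blade end L [279.  310.3] [ 0.5493 -0.0829  0.024 ]
shoulderL [279.  278.6] [ 0.5503 -0.033   0.024 ]
bladeR [292.8 310.3] [ 0.5686 -0.0832  0.024 ]
h1 [326.9 239. ] [0.6138 0.0239 0.024 ]
h1r [344.5 239. ] [0.6367 0.0235 0.024 ]
h3 [243.8 239. ] [0.5058 0.0257 0.024 ]
h3r [260.7 239. ] [0.5278 0.0253 0.024 ]
```

```bash
python3 - <<'E'
from h import *
print(cmd((.604,.137,.10)),cmd((.604,.137,.043)))
E
```

```text
[-0.0025  0.0015  0.0004  0.2001  0.0441 -0.0217] [-0.0025  0.0015  0.0004  0.2571  0.0441 -0.0218]
```

apply_moves --series "0 0 0 0.05 0.015 -0.006 0.5; 0 0 0 0.1 0.03 -0.012 0.5; 0 0 0 0.15 0.044 -0.018 0.5; 0 0 0 0.18 0.044 -0.018 0.5; 0 0 0 0.19 0.044 -0.018 0.5; 0 0 0 0.19 0.044 -0.018 0.5" --force 20

```text
clock: 3.08
tcp_pos: [0.6042, 0.1347, 0.1107]
orientation: [1.221, 1.201, -1.221]
contact_force: [0.4, -0.3, 0.1]
grip_width: 0.0427
```

```bash
python3 - <<'E'
from h import *
o=get_obs(); print(cmd((.604,.137,.043)))
c=camera_info('wrist'); f=grab_frame('wrist'); cv2.imwrite('pics/w2.png',f)
print(o['tcp_pos'],get_obs()['tcp_pos'])
E
```

```text
[-0.0013  0.0005 -0.0001  0.0677 -0.0003 -0.0023]
[0.6042232  0.13472275 0.11068912] [0.60479508 0.13526534 0.11160319]
```

View pics/w2.png

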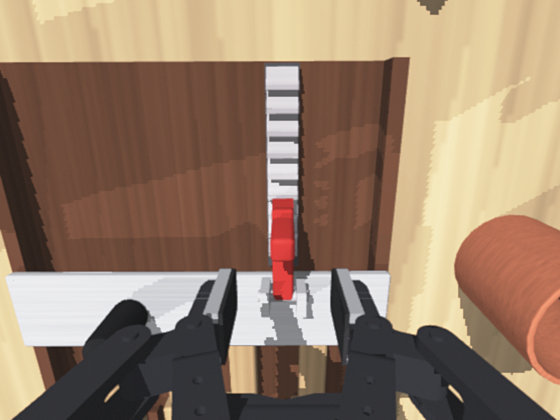

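```bash
python3 - <<'E'
from h import *
w=cv2.imread('pics/w2.png')
cv2.imwrite('pics/w2a.png',cv2.resize(w[190:310,220:345],None,fx=5,fy=5,interpolation=cv2.INTER_CUBIC))
E
```

```text
(no output)
```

View pics/w2a.png

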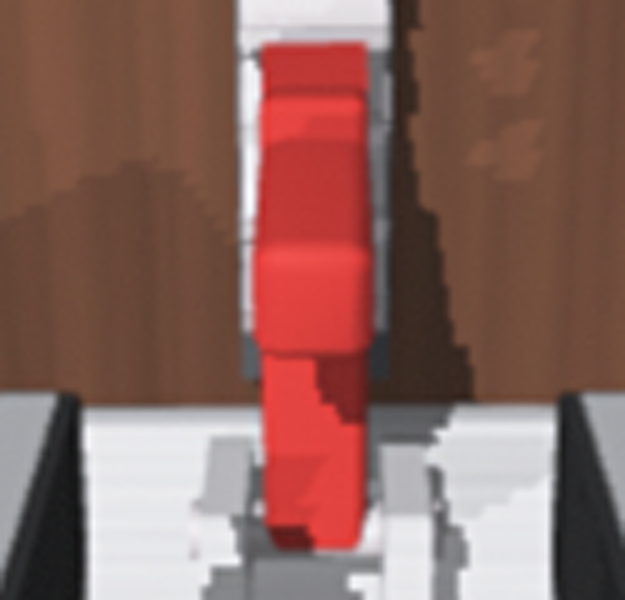

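```bash
python3 - <<'E'
from h import *
c=camera_info('wrist')
def B(u,v): return 220+u/5,190+v/5
for z in (.070,.075): print([onz('w',*B(314,v),z,c).round(4) for v in (247,300,353)])
print('cheek',[onz('w',*B(u,v),.058,c).round(4) for u,v in ((227,440),(408,448))])
print('barend',onz('w',*B(314,95),.04,c),get_obs()['tcp_pos'])
E
```

```text
[array([0.6041, 0.1407, 0.07  ]), array([0.6039, 0.134 , 0.07  ]), array([0.6038, 0.1273, 0.07  ])]
[array([0.6041, 0.1427, 0.075 ]), array([0.604 , 0.1363, 0.075 ]), array([0.6039, 0.1297, 0.075 ])]
cheek [array([0.5925, 0.1095, 0.058 ]), array([0.6155, 0.1079, 0.058 ])]
barend [0.60420145 0.14940734 0.04      ] [0.60479508 0.13526534 0.11160319]
```

apply_moves --series "0 0 0 0.03 0 -0.001 0.5; 0 0 0 0.055 0 -0.001 0.5; 0 0 0 0.068 0 -0.001 0.5; 0 0 0 0.068 0 -0.001 0.5; 0 0 0 0.068 0 -0.001 0.1; 0 0 0 0.068 0 -0.001 0; 0 0 0 0.068 0 -0.001 0; 0 0 0 0.068 0 -0.001 0" --force 20

```text
clock: 4.12
tcp_pos: [0.6038, 0.1372, 0.0436]
orientation: [1.22, 1.202, -1.22]
contact_force: [-4.0, -0.3, 5.2]
grip_width: 0.0137
```

```bash
python3 - <<'E'
from h import *
o=get_obs(); print(o['tcp_pos'],o['grip_width'],o['contact_force'])
g=o['tcp_pos']+[0,0,.019]; hy,hz=.088,.046
r=np.hypot(g[1]-hy,g[2]-hz); a0=np.arctan2(g[2]-hz,g[1]-hy); print(r,a0)
for k in np.r_[np.linspace(.12,1.95,16)]:
    a=a0+k; y=hy+r*np.cos(a); z=hz+r*np.sin(a); print(round(k,2),'tx',round(-(z-g[2]),3),'tz',round(-(y-g[1]),3))
cv2.imwrite('pics/w3.png',grab_frame('wrist'))
E
```

```text
[0.60383789 0.13724073 0.04355457] 0.013658271490965738 [-4.00802132 -0.26112057  5.21136969]
0.05194904553337696 0.32432528824852774
0.12 tx -0.006 tz 0.002
0.24 tx -0.011 tz 0.005
0.36 tx -0.016 tz 0.009
0.49 tx -0.021 tz 0.013
0.61 tx -0.025 tz 0.018
0.73 tx -0.029 tz 0.024
0.85 tx -0.031 tz 0.029
0.97 tx -0.033 tz 0.035
1.1 tx -0.035 tz 0.041
1.22 tx -0.035 tz 0.048
1.34 tx -0.035 tz 0.054
1.46 tx -0.034 tz 0.06
1.58 tx -0.032 tz 0.066
1.71 tx -0.03 tz 0.072
1.83 tx -0.027 tz 0.078
1.95 tx -0.023 tz 0.083
```

View pics/w3.png

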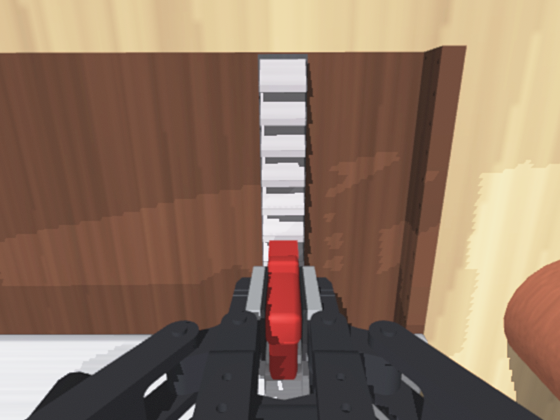

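apply_moves --series "0 0 0 -0.006 0 0.002 0; 0 0 0 -0.011 0 0.005 0; 0 0 0 -0.016 0 0.009 0; 0 0 0 -0.021 0 0.013 0; 0 0 0 -0.025 0 0.018 0; 0 0 0 -0.029 0 0.024 0; 0 0 0 -0.029 0 0.024 0" --force 20

```text
clock: 5.05
tcp_pos: [0.6035, 0.112, 0.0718]
orientation: [1.22, 1.202, -1.221]
contact_force: [-5.6, 3.7, 2.1]
grip_width: 0.0136
```

```bash
python3 - <<'E'
from h import *
cv2.imwrite('pics/w4.png',grab_frame('wrist')); s=grab_frame('scene')
cv2.imwrite('pics/s4.png',cv2.resize(s[140:280,235:395],None,fx=4,fy=4))
E
```

```text
(no output)
```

View pics/w4.png

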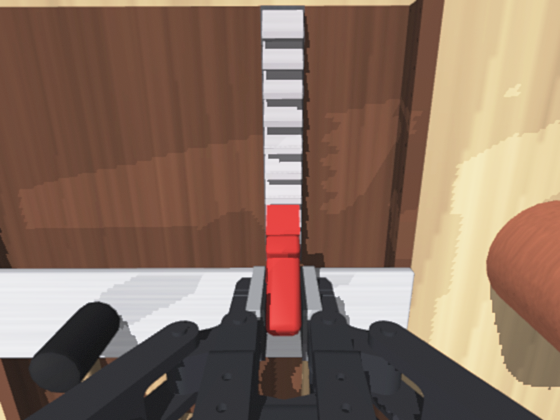

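View pics/s4.png

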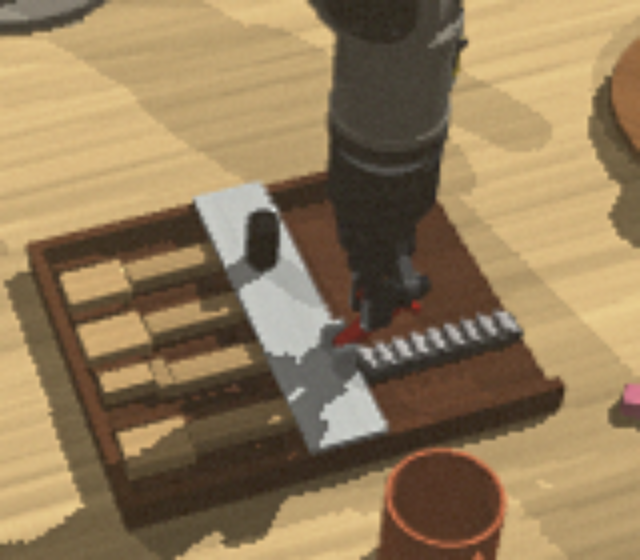

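apply_moves --series "0 0 0 -0.002 0 0.005 0; 0 0 0 -0.004 0 0.011 0; 0 0 0 -0.006 0 0.017 0; 0 0 0 -0.006 0 0.024 0; 0 0 0 -0.006 0 0.03 0; 0 0 0 -0.005 0 0.036 0; 0 0 0 -0.003 0 0.042 0; 0 0 0 -0.001 0 0.048 0; 0 0 0 0.002 0 0.054 0; 0 0 0 0.006 0 0.059 0; 0 0 0 0.006 0 0.059 0" --force 20

```text
clock: 6.52
tcp_pos: [0.6027, 0.0522, 0.0654]
orientation: [1.219, 1.201, -1.222]
contact_force: [-3.8, -0.4, 0.8]
grip_width: 0.0138
```

```bash
python3 - <<'E'
from h import *
cv2.imwrite('pics/w5.png',grab_frame('wrist')); s=grab_frame('scene')
cv2.imwrite('pics/s5.png',cv2.resize(s[140:280,235:395],None,fx=4,fy=4))
E
```

```text
(no output)
```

View pics/w5.png

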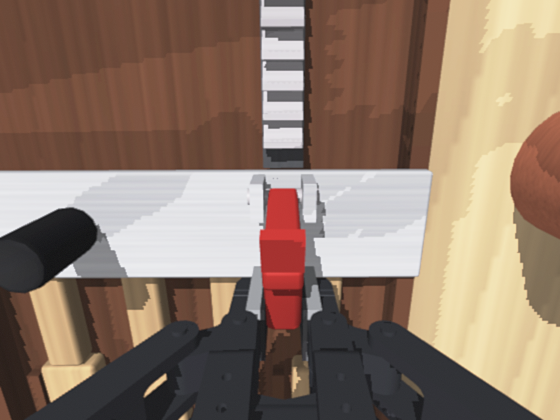

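View pics/s5.png

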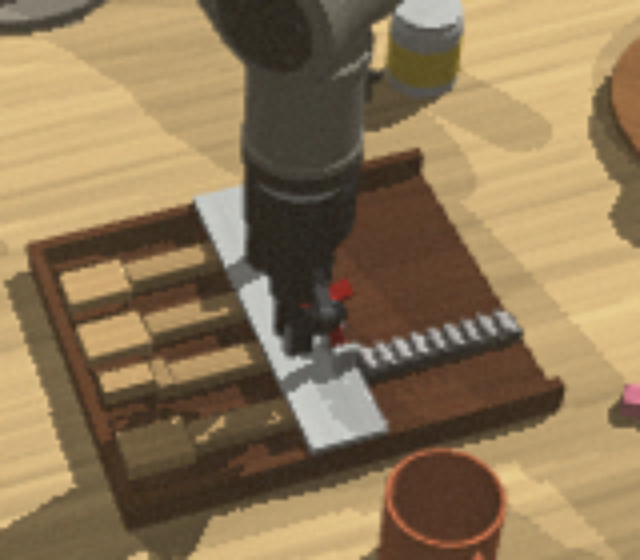

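apply_moves --series "0 0 0 0 0 0.002 0.3; 0 0 0 0 0 0.002 0.5; 0 0 0 0 0 0.002 0.5; 0 0 0 -0.03 0 0 0.5; 0 0 0 -0.06 0 0 0.5; 0 0 0 -0.08 0 0 0.5; 0 0 0 -0.08 0 -0.02 0.5"

```text
clock: 7.5
tcp_pos: [0.6045, 0.0726, 0.1465]
orientation: [1.224, 1.198, -1.221]
contact_force: [-0.7, 0.1, -0.2]
grip_width: 0.0429
```

```bash
python3 - <<'E'
from h import *
print(get_obs()['tcp_pos']); c=camera_info('wrist')
import pickle; pickle.dump(c,open('w6.pkl','wb'))
cv2.imwrite('pics/w6.png',grab_frame('wrist'))
E
```

```text
[0.60454192 0.07262875 0.146526  ]
```

View pics/w6.png

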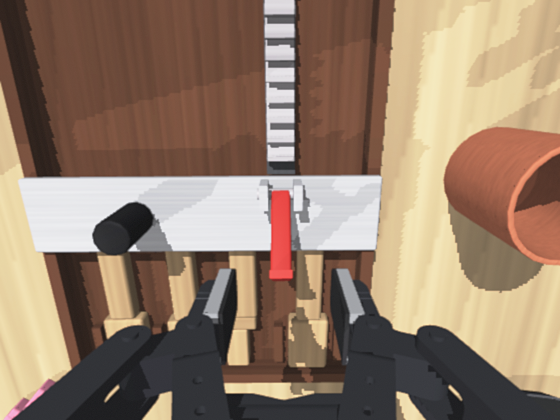

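```bash
python3 - <<'E'
from h import *
import pickle; c=pickle.load(open('w6.pkl','rb'))
print(onz('w',112,236,.081,c),'hood front', [onz('w',u,v,.036,c).round(4) for u,v in((35,249),(378,250),(21,178),(381,177))])
P=onz('w',112,236,.081,c)
print(cmd((.494,.072,.15)),cmd((.494,.072,.045)))
E
```

```text
[0.49391641 0.07252037 0.081     ] hood front [array([0.4071, 0.0449, 0.036 ]), array([0.6789, 0.0387, 0.036 ]), array([0.4107, 0.1021, 0.036 ]), array([0.6771, 0.0978, 0.036 ])]
[ 0.0018 -0.0025 -0.0014 -0.0044 -0.1092  0.0073] [ 0.0018 -0.0025 -0.0014  0.1006 -0.1093  0.0076]
```

apply_moves --series "0 0 0 0 -0.05 0.003 0.6; 0 0 0 0 -0.1 0.007 0.6; 0 0 0 0.01 -0.109 0.0075 0.6; 0 0 0 0.05 -0.109 0.0075 0.6; 0 0 0 0.09 -0.109 0.0075 0.6; 0 0 0 0.1 -0.109 0.0075 0.6; 0 0 0 0.1 -0.109 0.0075 0.6; 0 0 0 0.1 -0.109 0.0075 0.2; 0 0 0 0.1 -0.109 0.0075 0.2; 0 0 0 0.1 -0.109 0.0075 0.2" --force 40

```text
clock: 8.8
tcp_pos: [0.4928, 0.0683, 0.0463]
orientation: [1.219, 1.203, -1.221]
contact_force: [-7.2, 1.3, 6.6]
grip_width: 0.025
```

```bash
python3 - <<'E'
from h import *
o=get_obs();print(o['tcp_pos'],o['contact_force'],o['joints']); cv2.imwrite('pics/w7.png',grab_frame('wrist'))
E
```

```text
[0.49281607 0.06825409 0.04632705] [-7.20886737  1.29723689  6.58944216] [ 0.23720304  0.53596906 -0.6179988   2.08193188  0.49591269  0.67190899
 -0.72702905]
```

View pics/w7.png

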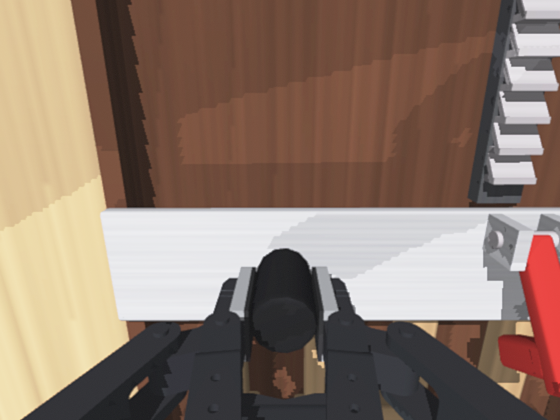

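apply_moves --series "0 0 0 0 0 -0.01 0.2; 0 0 0 0 0 -0.022 0.2; 0 0 0 0 0 -0.035 0.2; 0 0 0 0 0 -0.048 0.2; 0 0 0 0 0 -0.061 0.2; 0 0 0 0 0 -0.074 0.2; 0 0 0 0 0 -0.084 0.2; 0 0 0 0 0 -0.09 0.2; 0 0 0 0 0 -0.094 0.2; 0 0 0 0 0 -0.094 0.2"

```text
clock: 10.1
tcp_pos: [0.4937, 0.1494, 0.046]
orientation: [1.208, 1.188, -1.239]
contact_force: [-10.1, -30.8, 26.9]
grip_width: 0.025
```

```bash
python3 - <<'E'
from h import *
c=camera_info('wrist')
cv2.imwrite('pics/w8.png',grab_frame('wrist')); t=grab_frame('top'); cv2.imwrite('pics/t8.png',cv2.resize(t[150:255,210:330],None,fx=6,fy=5.7,interpolation=cv2.INTER_CUBIC)[:600])
import pickle; pickle.dump(c,open('w8.pkl','wb'))
E
```

```text
(no output)
```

View pics/w8.png

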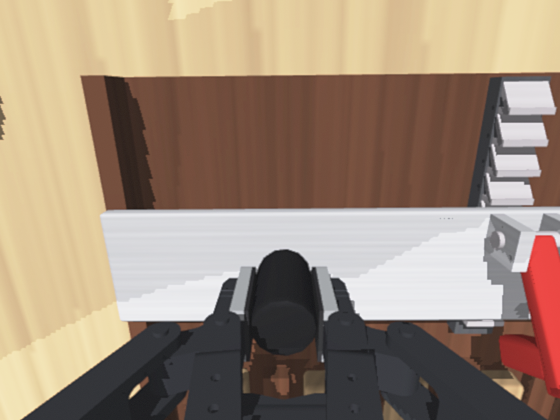

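View pics/t8.png

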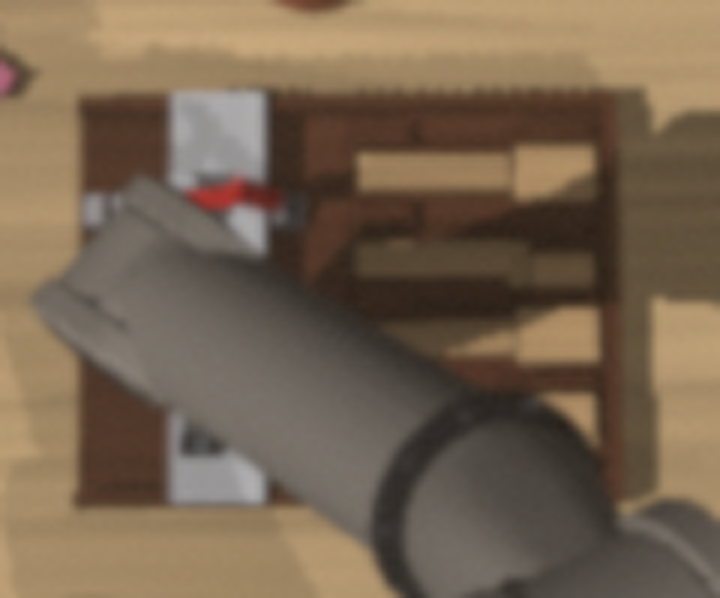

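apply_moves --series "0 0 0 0 0 0.006 0.2; 0 0 0 0 0 0.011 0.2; 0 0 0 0 0 0.011 0.6; 0 0 0 0 0 0.011 0.6; 0 0 0 0 0 0.011 0.6; 0 0 0 -0.04 0 0.011 0.6; 0 0 0 -0.09 0 0.011 0.6; 0 0 0 -0.12 0 0.011 0.5; 0 0 0 -0.12 0.01 0.04 0.5; 0 0 0 -0.12 0.03 0.06 0.5; 0 0 0 -0.12 0.04 0.06 0.5; 0 0 0 -0.12 0.04 0.06 0.5"

```text
clock: 11.7
tcp_pos: [0.5349, 0.1024, 0.1653]
orientation: [1.221, 1.203, -1.219]
contact_force: [0.3, -0.0, 0.5]
grip_width: 0.0426
```

```bash
python3 - <<'E'
from h import *
o=get_obs();print(o['tcp_pos'],o['joints']);c=camera_info('wrist')
cv2.imwrite('pics/w9.png',grab_frame('wrist'))
import pickle; pickle.dump(c,open('w9.pkl','wb'))
E
```

```text
[0.53494561 0.10240717 0.16525044] [ 0.2595568   0.42850812 -0.70625555  1.89680176  0.33970214  0.93803437
 -0.62083231]
```

View pics/w9.png

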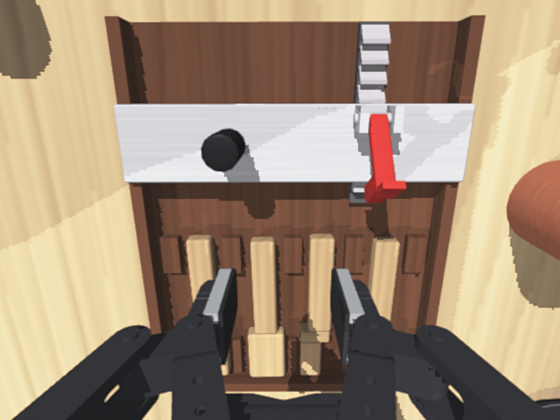

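```bash
python3 - <<'E'
from h import *
import pickle; c=pickle.load(open('w9.pkl','rb'))
w=cv2.imread('pics/w9.png')
cv2.imwrite('pics/w9a.png',cv2.resize(w[220:400,220:420],None,fx=3.3,fy=3.3,interpolation=cv2.INTER_CUBIC))
for nm,u,v,z in [('knob',220,154,.081),('hoodf-',126,182,.036),('hoodf+',463,181,.036),('ribend',292,274,.018),('h endL',310,235,.024),('h endR',332,235,.024)]: print(nm,onz('w',u,v,z,c).round(4))
E
```

```text
knob [0.4939 0.1507 0.081 ]
hoodf- [0.4089 0.1229 0.036 ]
hoodf+ [0.6781 0.1198 0.036 ]
ribend [0.5413 0.0292 0.018 ]
h endL [0.5573 0.0704 0.024 ]
h endR [0.5766 0.0701 0.024 ]
```

View pics/w9a.png

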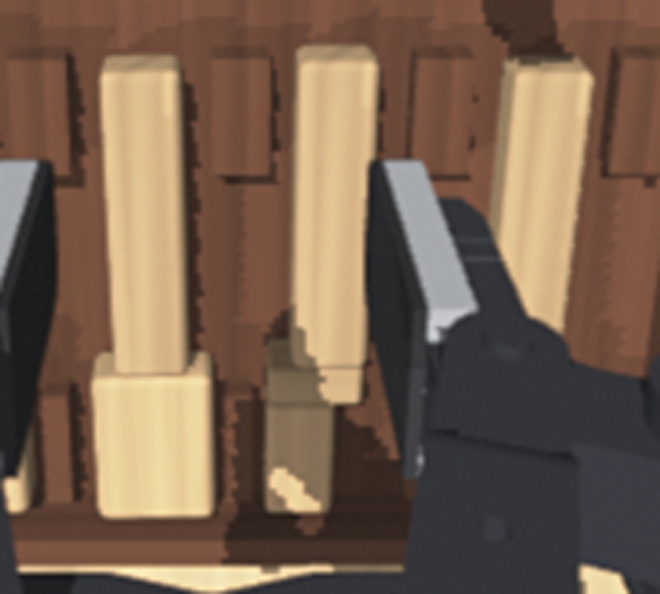

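apply_moves --series "0 0 0 0 -0.041 0 0; 0 0 0 0.03 -0.041 0 0; 0 0 0 0.07 -0.041 0 0; 0 0 0 0.105 -0.041 0 0; 0 0 0 0.113 -0.041 0 0; 0 0 0 0.113 -0.041 -0.01 0; 0 0 0 0.113 -0.041 -0.018 0; 0 0 0 0.113 -0.041 -0.024 0; 0 0 0 0.113 -0.041 -0.026 0; 0 0 0 0.113 -0.041 -0.026 0"

```text
clock: 13.0
tcp_pos: [0.4945, 0.1269, 0.0528]
orientation: [1.22, 1.2, -1.221]
contact_force: [0.1, -4.0, 3.2]
grip_width: 0.0001
```

apply_moves --series "0 0 0 0 0 -0.003 0; 0 0 0 0 0 -0.005 0; 0 0 0 0 0 -0.007 0; 0 0 0 0 0 -0.007 0; 0 0 0 0 0 -0.007 0"

```text
clock: 13.62
tcp_pos: [0.4943, 0.127, 0.0526]
orientation: [1.215, 1.192, -1.231]
contact_force: [-2.3, -22.1, 16.7]
grip_width: 0.0
```

apply_moves --series "0 0 0 0 0 0.01 0; 0 0 0 0 0 0.02 0; 0 0 0 -0.04 0 0.025 0.1; 0 0 0 -0.07 0.02 0.05 0.42; 0 0 0 -0.07 0.045 0.09 0.42; 0 0 0 -0.07 0.07 0.13 0.42; 0 0 0 -0.07 0.073 0.139 0.42; 0 0 0 -0.06 0.073 0.139 0.42; 0 0 0 -0.06 0.073 0.139 0.42"

```text
clock: 14.75
tcp_pos: [0.5635, -0.0033, 0.1111]
orientation: [1.218, 1.206, -1.22]
contact_force: [-0.3, 0.8, 1.0]
grip_width: 0.0357
```

```bash
python3 - <<'E'
from h import *
o=get_obs();print(o['tcp_pos'],o['grip_width']);c=camera_info('wrist')
cv2.imwrite('pics/w10.png',grab_frame('wrist'))
import pickle; pickle.dump(c,open('w10.pkl','wb'))
E
```

```text
[ 0.56349534 -0.00327661  0.11114536] 0.03566164723103964
```

View pics/w10.png

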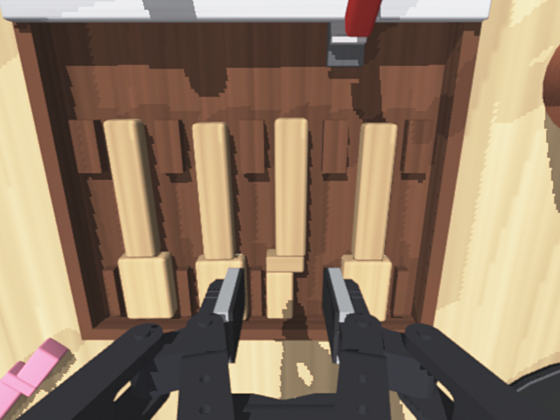

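```bash
python3 - <<'E'
from h import *
import pickle; c=pickle.load(open('w10.pkl','rb'))
w=cv2.imread('pics/w10.png')
cv2.imwrite('pics/w10a.png',cv2.resize(w[110:330,210:350],None,fx=2.7,fy=2.7,interpolation=cv2.INTER_CUBIC))
h=cv2.cvtColor(w,cv2.COLOR_BGR2HSV)
for v in (140,160,180,200,220,240,265,270,290,310):
    r=(w[v,255:325,2]>170); i=np.flatnonzero(r)+255; print(v,i.min(),i.max(),onz('w',i.min()-.5,v,.024,c).round(4)[:2],onz('w',i.max()+.5,v,.024,c).round(4)[:2])
print(onz('w',285,271,.024,c),onz('w',280,320,.024,c),onz('w',291,118,.024,c))
E
```

```text
140 275 306 [0.5576 0.0531] [0.5784 0.0529]
160 275 305 [0.5574 0.0401] [0.5779 0.0399]
180 275 305 [0.5571 0.0266] [0.578  0.0264]
200 275 304 [0.5568 0.0126] [0.5774 0.0124]
220 276 304 [ 0.5572 -0.002 ] [ 0.5775 -0.0022]
240 276 303 [ 0.5569 -0.0171] [ 0.5769 -0.0173]
265 267 302 [ 0.55   -0.0368] [ 0.5763 -0.0371]
270 267 302 [ 0.5499 -0.0408] [ 0.5763 -0.0411]
290 267 291 [ 0.5494 -0.0576] [ 0.5682 -0.0578]
310 267 281 [ 0.5489 -0.075 ] [ 0.5604 -0.0751]
[ 0.5634505  -0.04181368  0.024     ] [ 0.55913079 -0.08404751  0.024     ] [0.56842485 0.06679735 0.024     ]
```

View pics/w10a.png

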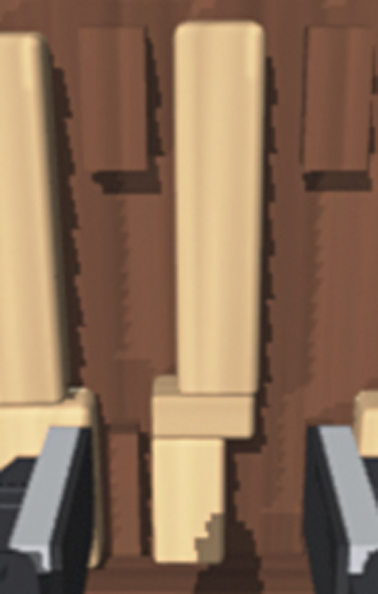

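```bash
python3 - <<'E'
from h import *
print(get_obs()['tcp_pos'],cmd((.5672,-.006,.0105)))
E
```

```text
[ 0.56386898 -0.00315886  0.11161711] [ 0.003  -0.0009  0.0016  0.1011  0.0035  0.0029]
```

apply_moves --series "0 0 0 0.03 0.0035 0.003 0.42; 0 0 0 0.055 0.0035 0.003 0.42; 0 0 0 0.075 0.0035 0.003 0.42; 0 0 0 0.09 0.0035 0.003 0.42; 0 0 0 0.09 0.0035 0.003 0.42" --force 40

```text
clock: 15.42
tcp_pos: [0.5678, -0.0078, 0.0214]
orientation: [1.219, 1.204, -1.221]
contact_force: [0.0, 0.0, 0.7]
grip_width: 0.0359
```

```bash
python3 - <<'E'
from h import *
o=get_obs();print(o['tcp_pos'],o['contact_force'],cmd((.5672,-.006,.0105)))
cv2.imwrite('pics/w11.png',grab_frame('wrist'))
E
```

```text
[ 0.56777001 -0.00780584  0.02139902] [0.01302174 0.03191303 0.66757231] [ 0.0008 -0.0001  0.0017  0.0109 -0.0006 -0.0018]
```

View pics/w11.png

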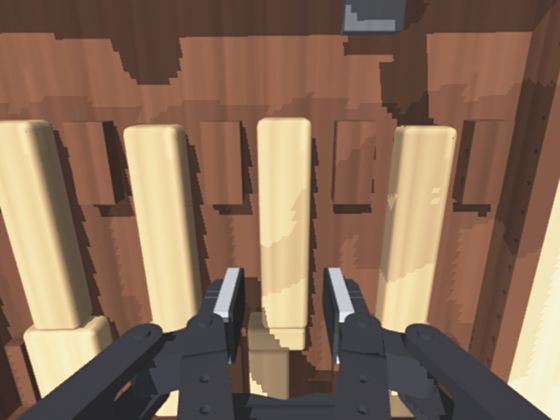

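Well centred on the split paddle's handle (285, 230). Go down, close, and lift a little.

apply_moves --series "0 0 0 0.006 0 -0.001 0.42; 0 0 0 0.01 0 -0.001 0.42; 0 0 0 0.011 0 -0.001 0.42; 0 0 0 0.011 0 -0.001 0.15; 0 0 0 0.011 0 -0.001 0.1; 0 0 0 0.011 0 -0.001 0.1; 0 0 0 0.011 0 -0.001 0.1" --force 40

```text
clock: 16.35
tcp_pos: [0.5687, -0.0072, 0.0115]
orientation: [1.22, 1.202, -1.22]
contact_force: [0.4, 0.4, 1.9]
grip_width: 0.0209
```

apply_moves --series "0 0 0 -0.008 0 0 0.1; 0 0 0 -0.02 0 0 0.1; 0 0 0 -0.04 0 0 0.1; 0 0 0 -0.065 0 0 0.1; 0 0 0 -0.09 0 0 0.1; 0 0 0 -0.115 0 0 0.1; 0 0 0 -0.13 0 0 0.1; 0 0 0 -0.13 0 0 0.1"

```text
clock: 17.35
tcp_pos: [0.5693, -0.0072, 0.1428]
orientation: [1.222, 1.2, -1.219]
contact_force: [0.7, 0.5, -1.3]
grip_width: 0.0208
```

```bash
python3 - <<'E'
from h import *
o=get_obs();print(o['tcp_pos'],o['contact_force'],o['moment'],o['grip_width'],o['joints'])
cv2.imwrite('pics/w12.png',grab_frame('wrist')); s=grab_frame('scene')
cv2.imwrite('pics/s12.png',cv2.resize(s[90:300,100:400],None,fx=2.6,fy=2.6))
E
```

```text
[ 0.5692669  -0.00716423  0.14278023] [ 0.66915921  0.47590914 -1.3034528 ] [ 0.00340879  0.0448729  -0.01567055] 0.020838999024252677 [ 0.41973747  0.48892559 -0.66833251  1.86155154  0.37630945  0.9171119
 -0.4392681 ]
```

View pics/w12.png

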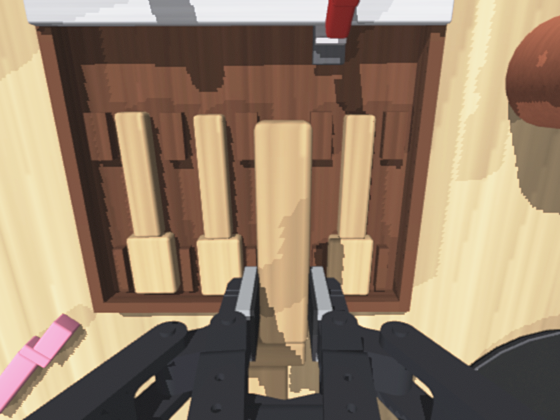

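View pics/s12.png

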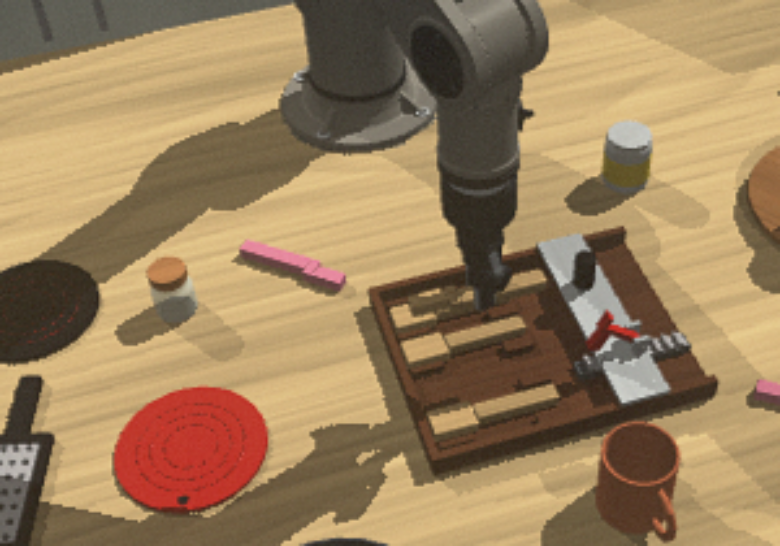

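```bash
python3 - <<'E'
from h import *
print(cmd((.5525,-.343,.10)))
E
```

```text
[-1.000e-04  3.000e-04  7.000e-04  4.100e-02 -1.040e-02  3.358e-01]
```

apply_moves --series "0 0 0 0 0 0.02 0.1; 0 0 0 0 -0.001 0.055 0.1; 0 0 0 0 -0.003 0.095 0.1; 0 0 0 0 -0.004 0.135 0.1; 0 0 0 0 -0.006 0.175 0.1; 0 0 0 0 -0.007 0.215 0.1; 0 0 0 0.01 -0.008 0.25 0.1; 0 0 0 0.02 -0.009 0.285 0.1; 0 0 0 0.03 -0.01 0.31 0.1; 0 0 0 0.041 -0.0105 0.328 0.1; 0 0 0 0.041 -0.0105 0.336 0.1; 0 0 0 0.041 -0.0105 0.336 0.1"

```text
clock: 18.95
tcp_pos: [0.5533, -0.3426, 0.1004]
orientation: [1.221, 1.202, -1.219]
contact_force: [1.2, 1.0, -0.6]
grip_width: 0.0206
```

```bash
python3 - <<'E'
from h import *
o=get_obs();print(o['tcp_pos'],o['contact_force'],o['grip_width'],o['joints'])
c=camera_info('wrist');cv2.imwrite('pics/w13.png',grab_frame('wrist'));cv2.imwrite('pics/t13.png',grab_frame('top'))
f=cv2.imread('pics/w13.png')
import pickle; pickle.dump(c,open('w13.pkl','wb'))
h=cv2.cvtColor(f,cv2.COLOR_BGR2HSV)
m=(((h[...,0]<8)|(h[...,0]>172))&(h[...,1]>150)&(h[...,2]>70)).astype('uint8')
k=max(cv2.findContours(m,0,1)[0],key=cv2.contourArea)[:,0]
W=np.array([onz('w',*p,.006,c)[:2] for p in k],dtype=np.float32); print(cv2.minEnclosingCircle(W),W.min(0),W.max(0))
print(cmd((.5525,-.343,.03)))
E
```

```text
[ 0.55333847 -0.34263693  0.1004139 ] [ 1.23322197  0.99563284 -0.62440971] 0.020588032063826048 [ 0.86009778  0.64383207 -0.56932869  1.69195052  0.41520735  0.92873465
  0.11426142]
((0.5510314106941223, -0.34431710839271545), 0.08442839235067368) [ 0.4672005  -0.41195822] [ 0.6351771  -0.26039106]
[ 0.0018 -0.0004 -0.001   0.0709 -0.0013  0.0014]
```

View pics/w13.png

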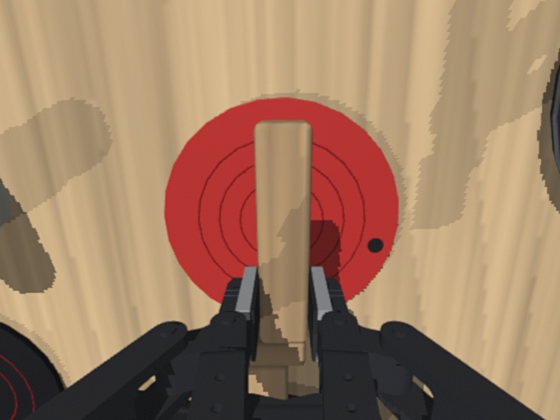

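```bash
python3 - <<'E'
from h import *
import pickle;c=pickle.load(open('w13.pkl','rb'))
print(onz('w',283.5,121,.113,c)-[0,.075,0],cmd((.552,-.3435,.012)))
E
```

```text
[ 0.55386782 -0.34357221  0.113     ] [ 0.0018 -0.0004 -0.001   0.0889 -0.0018  0.0019]
```

apply_moves --series "0 0 0 0.025 -0.002 0.001 0.1; 0 0 0 0.05 -0.002 0.001 0.1; 0 0 0 0.07 -0.002 0.001 0.1; 0 0 0 0.08 -0.002 0.001 0.1; 0 0 0 0.085 -0.002 0.001 0.1; 0 0 0 0.088 -0.002 0.001 0.1; 0 0 0 0.088 -0.002 0.001 0.1"

```text
clock: 19.92
tcp_pos: [0.5512, -0.3441, 0.0126]
orientation: [1.22, 1.201, -1.22]
contact_force: [-0.4, 0.3, -0.6]
grip_width: 0.0209
```

apply_moves --series "0 0 0 0.001 0 0 0.1; 0 0 0 0.002 0 0 0.1; 0 0 0 0.003 0 0 0.1; 0 0 0 0.003 0 0 0.1"

```text
clock: 20.42
tcp_pos: [0.551, -0.3441, 0.0095]
orientation: [1.22, 1.202, -1.22]
contact_force: [-0.2, 0.5, 2.6]
grip_width: 0.0205
```

apply_moves --series "0 0 0 0.0005 0 0 0.1; 0 0 0 0.001 0 0 0.1; 0 0 0 0.001 0 0 0.1"

```text
clock: 20.8
tcp_pos: [0.551, -0.3441, 0.0095]
orientation: [1.22, 1.202, -1.221]
contact_force: [-3.1, 1.7, 10.1]
grip_width: 0.021
```

apply_moves --series "0 0 0 -0.001 0 0 0.1; 0 0 0 -0.001 0 0 0.2; 0 0 0 -0.001 0 0 0.3; 0 0 0 -0.001 0 0 0.42; 0 0 0 -0.001 0 0 0.42; 0 0 0 -0.02 0 0 0.42; 0 0 0 -0.06 0 0 0.42; 0 0 0 -0.11 0 0 0.42; 0 0 0 -0.17 0 0 0.42; 0 0 0 -0.22 0 0 0.42; 0 0 0 -0.22 0 -0.05 0.42; 0 0 0 -0.22 0 -0.05 0.42"

```text
clock: 22.3
tcp_pos: [0.5531, -0.2889, 0.2311]
orientation: [1.217, 1.203, -1.213]
contact_force: [0.1, -0.0, -0.2]
grip_width: 0.0359
```

```bash
python3 - <<'E'
from h import *
o=get_obs();print(o['tcp_pos'],o['contact_force'])
cv2.imwrite('pics/w14.png',grab_frame('wrist'));s=grab_frame('scene');cv2.imwrite('pics/s14.png',cv2.resize(s[130:310,90:400],None,fx=2.5,fy=2.5));t=grab_frame('top');cv2.imwrite('pics/t14.png',cv2.resize(t[140:270,120:440],None,fx=2.5,fy=2.5))
E
```

```text
[ 0.55308367 -0.28887619  0.23107509] [ 0.124268   -0.03269404 -0.22126806]
```

View pics/w14.png

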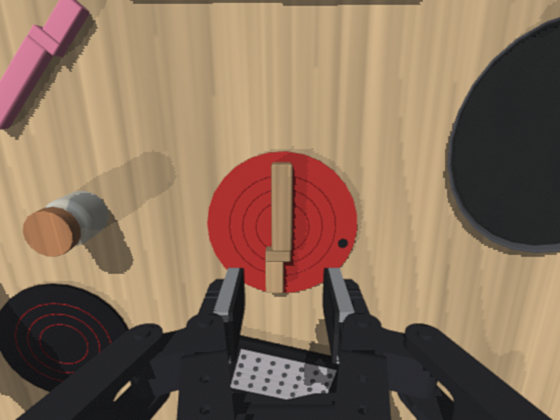

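View pics/s14.png

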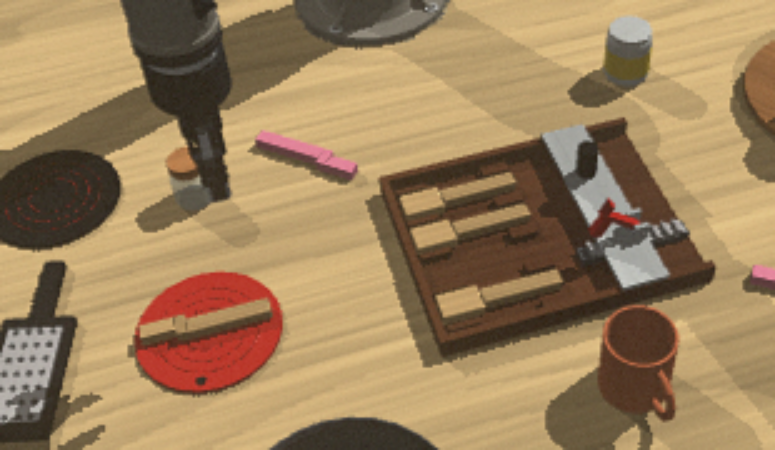

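View pics/t14.png

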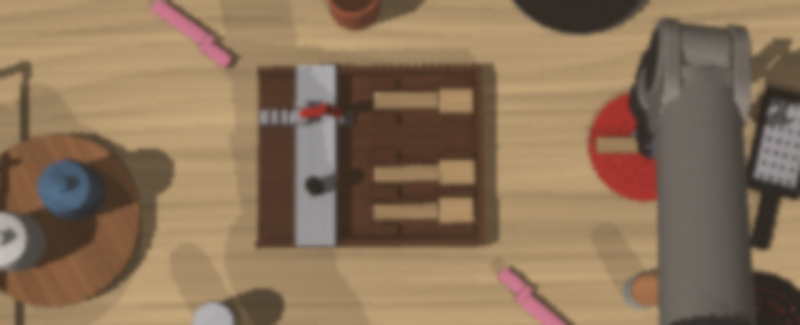

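```bash
python3 - <<'E'
from h import *
c=camera_info('wrist')
a=onz('w',282,163,.022,c);b=onz('w',276,292,.022,c);print(a,b,(a+b)/2, onz('w',282,225,.022,c))
print(get_obs()['contact_force'],get_obs()['clock']); hand_in()
E
```

```text
[ 0.54981723 -0.27471326  0.022     ] [ 0.54052987 -0.42300525  0.022     ] [ 0.54517355 -0.34885926  0.022     ] [ 0.54873114 -0.34138816  0.022     ]
[-0.10010784 -1.63503674  0.75423542] 22.45
the job is handed in; nothing more can be done
```

The split paddle is lying flat on the red trivet, the red pawl is flipped over onto the hood, and the hood is fully back. I handed in at 22.4 s with the gripper clear of everything.

- **Pawl and hood:** I gripped the pawl's tab, swung it over its hinge and let it fall to its stop. I then pulled the hood back by its knob. To check the hood, I pushed on the knob again with about 22 N and it did not move.
- **Split paddle:** it was the one in the lane at clamp x = +28 mm, with the narrow blade missing its +x side. I lifted it level and lowered it until it touched the trivet before opening the gripper.
- **Last pictures:** the pawl was still flipped, the hood still back, and the three sound paddles were in their lanes. The bystanders in view had not been moved.
- **Paddle position:** the final wrist picture puts the paddle's centre about 3–5 mm from the trivet's centre, nearer than the paddle's drawn length could settle. I took that picture soon after the arm moved, and its pose reading may have lagged a few millimetres.
- **Disagreement:** the hood's total opening came out at 96–100 mm depending on the picture. The re-push is why I took it as fully back.

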